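# Open the roll-top toy bin and put the toy screwdriver away

### The job

Put the wooden toy screwdriver away: roll the slatted cover of the wooden toy bin all the way open and lay the screwdriver on the bin's floor, wholly inside. Leave the cover fully open, and leave the other toys and the cup where they stand.

Things in the scene. Friction and masses are not known exactly. Their poses are not given: they have to be found in the camera images.
- bin: Beech toy bin with roll-top cover, fixed to the bench: 380 mm deep (own x), 314 mm wide (own y), 290 mm high. Origin: centre of its underside; z up. Its -x side is the mouth, with a sill wall 90 mm high at x = -178 to -164 mm; +x is the closed, hooded back. The mouth looks roughly to the robot's right. Side cheeks 12 mm thick, tops half-round, radius 190 mm about the cover's axis.
- bin_floor (a point): Centre of the bin's inner floor, axes as the bin's, 50 mm above the bin's underside. The inside reaches from x = -164 to +177 mm and y = -145 to +145 mm of this point. With the cover fully open the mouth is free from above from the sill back to x = +10 mm, over the full inner width; the sill's top is 40 mm above this floor.
- cover (a joint): Curved slatted cover (tambour), turning about a level axis along the bin's y, at the bin's x = 0, 100 mm above its underside; slats 9 mm thick at radius 170 mm. 0 = shut (leading edge down at the sill), 1.7 rad = fully open (end stop, edge just past the top). Opens upward and back, needs about 3 to 7 N at the handle, stays where left. Starts between 0 and 0.4.
- cover_handle (a point): Centre of the cover's T-handle: round wooden bar, 26 mm diameter, 50 mm long, along the bin's y, both ends free, on a 22 mm wide stem at mid-width near the leading edge. Circles at radius 205 mm about the cover's axis; at joint value q its elevation is 0.1745 + q rad, from the bin's -x direction upward. Pinched across its ends from above, it turns between the fingers.
- screwdriver_handle (a point): Chunky wooden toy screwdriver on the bench, 142 mm long, about 90 g. This point: centre of its square handle, 18 mm above its underside. Handle 75 mm long (own x), 36 mm wide and high. Own +x points to the tip, z up. An 18 mm round shaft and a 24 mm wide flat blade follow, the tip 104.5 mm from this point. It balances near this point, a little towards the tip.
- screwdriver_tip (a point): Tip of the toy screwdriver's blade, 104.5 mm from the handle's centre along its x.
- truck: Red plastic toy dump truck, 160 x 80 x 93 mm, a bystander; origin at its underside's centre.
- hat: Yellow toy hard hat, 164 mm across, 76 mm high, a bystander; origin at its underside's centre.
- toolbox: Grey plastic toy tool box with a black snap clasp and carrying handle, 186 x 110 x 113 mm, a bystander; origin at its underside's centre.
- cup: Aluminium cup, 72 mm across, 85 mm high, a bystander; origin at its underside's centre.
Mind the look-alikes: they are no part of the job. There is more than one size of the part that bears screwdriver_handle; the job needs the smallest.

How it is judged:
By the outcome, as a careful person would: the job done as asked, in the order asked, and still so for the second after the job is handed in, with the robot touching nothing.
It also fails if it takes over 64 s, if anything falls off the work surface, if the arm or the gripper's body presses on something with over 40 N, if the wrist force passes 120 N, or if a joint passes its speed limit or range.

### The arm

A 6-joint arm with a two-finger parallel gripper is mounted at the origin on the work surface. World frame = base frame: x ahead of the robot, y to its left, z up, the work surface at z = 0. Lengths are in mm, angles in rad, forces in N, time in s.
With the tool pointing down it reaches from about 375 to 825 mm from the base axis. Payload 5.5 kg.
Tool frame: the origin (TCP) lies midway between the tips of the shut fingers; the grasp point (between the pads) lies 19 mm behind it (hold_point_z is the distance from the TCP to the grasp point, in mm); z points along the fingers, y is the direction in which the jaws open and shut (so a half turn about z gives the same grasp; the last joint's range is limited). The gripper opens to 85 mm and grips with 20 to 120 N. Pads are 22 mm wide; open, the fingers measure 114 mm over their backs; the gripper's body (76 mm by 85 mm) begins 54 mm behind the grasp point. The pads swing forward as they close: fully open they stand 13 mm farther back than shut.
Start: joints at [-1.119, 0.314, -0.047, 1.21, 0, 1.571], TCP at [261.948, -539.795, 231.299] pointing down, gripper open.
Joint ranges: [-2.67, 2.67], [-0.69, 1.73], [-1.03, 1.25], [-2.08, 2.16], [-1.42, 1.45], [-3.14, 3.14]. Speed limits (rad/s): [2.39, 2.39, 3.01, 3.14, 3.14, 3.14].

### API

Orientations are given as a unit quaternion [x, y, z, w].
In Python, from station import * gives the robot as it stands. Calls block until the motion is done:
- reach(position, orientation): joint-space move of the TCP to a pose.
- move_l(position, speed=150, rot=None, stop_force=None): straight line of the TCP; rot=None keeps the orientation; speed is the mean speed in mm/s. With stop_force (N) it stops when the force on the tool has changed by that much, and returns True; else False.
- goto_joints(angles): joint-space move.
- command_gripper(opening, grip_force=None): finger opening in mm; grip_force is the grip in N (None keeps the last); returns when the fingers have stopped.
- hold(seconds).
- inverse_kinematics(position, orientation): joint angles nearest the present ones, or None.
- get_state(): the state.
- capture(name): name is "side" or "top" or "wrist"; returns (picture, depth): 400x640x3 uint8, red, green, blue; 400x640 float32, mm along the optical axis (not along the pixel's ray), 0 where there is no reading.
- get_calibration(name): a dict with "camera_matrix" (3x3 intrinsics, pixels), "dist" ([k1, k2, p1, p2, k3] as OpenCV has them; the pictures are not rectified), "rvec" (rotation vector, rad) and "tvec" (3), from world to camera coordinates, as OpenCV has them. Camera axes: x right, y down, z forward; pixel columns grow to the right and rows downward; lengths in mm; the calibration is good to about 2 mm. A picture is of the moment at which its call begins: read the wrist's pose just before it. get_calibration takes no time and is no camera call; for the wrist camera it gives the pose at the moment of the call.
A pose or a line that the arm cannot do raises IKError and nothing moves.
- finish_job(): hands the job in, once; it reports no verdict.
Trained networks look in the newest picture that a camera, given by its name, has taken for a name from the list of things; names that differ only in an ending like _2 or _b are one class to them, and where a whole thing is asked for, a point or a joint stands for the part that bears it (a point fixed in the world has none). Each returns a list of dicts, best first, with "p" (0 to 1); they miss things now and then, are a little off and sometimes report something else, mostly with a low value. They report only what shows in the picture. A call takes as long as a camera call. They do not tell look-alikes from the thing itself.
- find_in(camera, target): "point" ([x, y, z] in mm, in world coordinates, good to about 4 mm: the middle of the surface that is visible of it).
- cut_out(camera, target): "region" (400x640 bool, what is visible of it).
The state is a dict: "time_s": time; "joint_pos": joint angles; "joint_velocities": joint speeds; "joint_efforts": joint torques, N m; "eef_pos": TCP position; "tcp_rot": TCP orientation; "wrist_force": force on the tool from outside, world axes, zero at the start; "torque": the same for the moment, N m; "width": finger opening in mm.
Only numpy, scipy, OpenCV 4.12 (cv2) and the standard library are available. Lean on these libraries where they do the work, as an engineer would, in place of code of your own. Each camera call takes 0.05 s, during which the arm holds its last target.

## Working session

There is one attempt and no reset: what is moved stays moved. The work goes in short steps, each a Python script; the robot and the scene stay as the last script left them, time stands still between calls to the robot, and variables do not carry over. Pictures are saved under pics/ and viewed, and the job is handed in when it is done.

```bash
mkdir -p pics; ls; cat > h.py <<'E'
from station import *
import numpy as np, cv2
from scipy.spatial.transform import Rotation as R
def save(name,fn):
    p,d=capture(name); cv2.imwrite('pics/'+fn+'.png',p[:,:,::-1]); np.save('pics/'+fn+'_d.npy',d)
    c=get_calibration(name); np.savez('pics/'+fn+'_c.npz',**{k:np.array(v) for k,v in c.items()})
    return p,d
def cloud(fn,region=None):
    d=np.load('pics/'+fn+'_d.npy'); c=np.load('pics/'+fn+'_c.npz')
    v,u=np.nonzero((d>0)&(region if region is not None else True))
    un=cv2.undistortPoints(np.stack([u,v],1).astype(float)[:,None],c['camera_matrix'],c['dist'])[:,0]
    z=d[v,u]; P=np.c_[un*z[:,None],z]
    Rm=cv2.Rodrigues(c['rvec'])[0]
    return (P-c['tvec'].ravel())@Rm, u, v
E
python3 - <<'E'
from h import *
for n in ['top','side','wrist']:
    save(n,n+'0')
    for t in ['bin','cover_handle','screwdriver_handle','screwdriver_tip','truck','hat','toolbox','cup','cover','bin_floor']:
        try: print(n,t,[(np.round(r['point']).tolist(),round(r['p'],2)) for r in find_in(n,t)])
        except Exception as e: print(n,t,e)
print(get_state())
E
```

```text
pics
top bin [([534.0, 57.0, 259.0], 0.83)]
top cover_handle [([522.0, 12.0, 266.0], 0.72), ([439.0, -616.0, 83.0], 0.46)]
top screwdriver_handle [([691.0, -486.0, 46.0], 0.83), ([520.0, -371.0, 30.0], 0.82), ([304.0, -314.0, 53.0], 0.65), ([528.0, 488.0, 42.0], 0.57)]
top screwdriver_tip [([693.0, -484.0, 49.0], 0.7), ([309.0, -313.0, 49.0], 0.63), ([522.0, -364.0, 39.0], 0.59)]
top truck [([749.0, -295.0, 59.0], 0.55)]
top hat [([527.0, 487.0, 39.0], 0.76)]
top toolbox [([441.0, -617.0, 83.0], 0.8)]
top cup [([361.0, 510.0, 35.0], 0.6)]
top cover [([525.0, 13.0, 260.0], 0.9)]
top bin_floor [([534.0, 54.0, 260.0], 0.67)]
side bin [([534.0, 7.0, 250.0], 0.82)]
side cover_handle [([531.0, 1.0, 261.0], 0.82)]
side screwdriver_handle [([528.0, -365.0, 34.0], 0.89), ([310.0, -321.0, 50.0], 0.81), ([692.0, -492.0, 49.0], 0.78)]
side screwdriver_tip [([529.0, -367.0, 33.0], 0.87), ([688.0, -497.0, 49.0], 0.72), ([308.0, -314.0, 46.0], 0.57), ([529.0, -1.0, 255.0], 0.23)]
side truck [([748.0, -294.0, 51.0], 0.83)]
side hat [([533.0, 474.0, 39.0], 0.69), ([526.0, -364.0, 32.0], 0.59)]
side t
[... 490 characters left out ...]
]
{'time_s': 1.65, 'joint_pos': array([-1.11900761e+00,  3.13500129e-01, -4.71183609e-02,  1.21018640e+00,
        2.53926387e-07,  1.57079823e+00]), 'joint_velocities': array([-0.00031992, -0.00206023, -0.00012635,  0.00098538,  0.001508  ,
       -0.00026295]), 'joint_efforts': array([-1.57106693e-03, -5.39449918e+01,  3.40046883e+01,  1.50713495e-03,
       -1.31738457e-04, -8.85304161e-06]), 'eef_pos': array([ 261.94183156, -539.79325581,  231.29135221]), 'tcp_rot': array([ 9.74594392e-01,  2.23977164e-01, -8.35150800e-07, -4.20082267e-06]), 'wrist_force': array([ 0.08194482, -0.53151739, -0.05091542]), 'torque': array([-0.00912835,  0.03459638,  0.0220366 ]), 'width': 85.46712265349517}
```

View pics/top0.png

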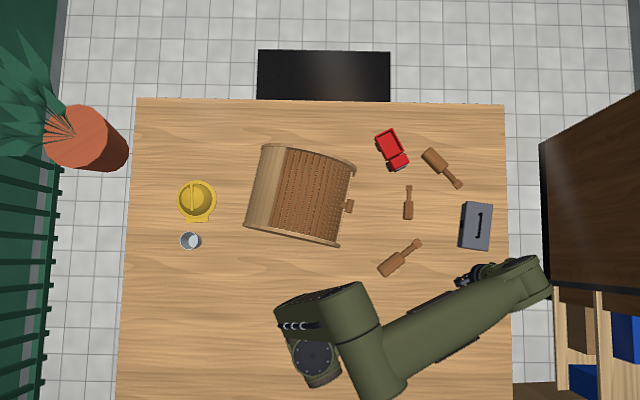

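View pics/side0.png

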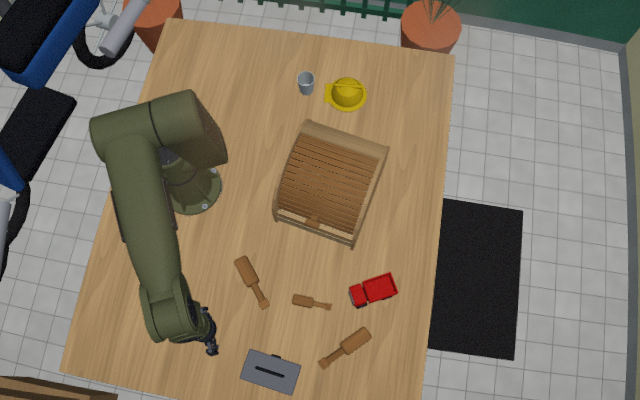

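The three screwdrivers in the top view are at (408,202), (441,168) and (399,258). The one at (408,202) looks smallest. I'll confirm it in a crop and measure the poses.

```bash
python3 - <<'E'
from h import *
im=cv2.imread('pics/top0.png'); a=cv2.resize(im[120:290,235:475],None,fx=3.2,fy=3.2,interpolation=cv2.INTER_CUBIC); cv2.imwrite('pics/crop_top.png',a[:600,:800])
for n in ['top','side']:
    P,u,v=cloud(n+'0')
    for c in [(522,-367),(691,-488),(306,-316)]:
        m=(np.hypot(P[:,0]-c[0],P[:,1]-c[1])<130)&(P[:,2]>8)&(P[:,2]<75)
        Q=P[m]
        # connected cluster near c
        from scipy.spatial import cKDTree
        from scipy.sparse.csgraph import connected_components
        t=cKDTree(Q); g=t.sparse_distance_matrix(t,10); k,l=connected_components(g)
        j=np.argmax(np.bincount(l)); 
        j=l[t.query([*c,35])[1]]; Q=Q[l==j]
        mu=Q[:,:2].mean(0); w,V=np.linalg.eigh(np.cov(Q[:,:2].T)); ax=V[:,1]
        s=(Q[:,:2]-mu)@ax; y=(Q[:,:2]-mu)@V[:,0]
        print(n,c,len(Q),'mean',mu.round(1),'ax',ax.round(3),'ang',np.degrees(np.arctan2(ax[1],ax[0])).round(1),'len',np.ptp(s).round(1),'z95',np.percentile(Q[:,2],95).round(1))
        for lo in np.arange(s.min(),s.max(),18):
            mm=(s>=lo)&(s<lo+18)
            print('   s',(lo+9).round(0),'w',np.ptp(y[mm]).round(0),'zmed',np.median(Q[mm,2]).round(0), end=';')
        e=[mu+ax*s.min(),mu+ax*s.max()]; print('\n ends',np.round(e,1).tolist())
    m=(np.abs(P[:,0]-530)<280)&(np.abs(P[:,1]-20)<280)&(P[:,2]>30)&(P[:,2]<330)
    np.save(f'pics/{n}_bin.npy',P[m]); Q=P[m]; print(n,'bin',len(Q),Q.min(0).round(),Q.max(0).round(), cv2.minAreaRect(Q[:,:2].astype(np.float32)))
E
```

```text
top (522, -367) 262 mean [ 528.6 -364.6] ax [-0.997  0.074] ang 175.7 len 142.9 z95 41.8
   s -74.0 w 27.0 zmed 21.0;   s -56.0 w 18.0 zmed 24.0;   s -38.0 w 17.0 zmed 26.0;   s -20.0 w 26.0 zmed 28.0;   s -2.0 w 35.0 zmed 35.0;   s 16.0 w 38.0 zmed 34.0;   s 34.0 w 36.0 zmed 35.0;   s 52.0 w 35.0 zmed 33.0;
 ends [[611.1, -370.8], [468.7, -360.2]]
top (691, -488) 532 mean [ 684.2 -491.2] ax [0.703 0.712] ang 45.4 len 198.7 z95 57.4
   s -105.0 w 38.0 zmed 32.0;   s -87.0 w 34.0 zmed 34.0;   s -69.0 w 24.0 zmed 36.0;   s -51.0 w 21.0 zmed 36.0;   s -33.0 w 26.0 zmed 37.0;   s -15.0 w 50.0 zmed 48.0;   s 3.0 w 51.0 zmed 50.0;   s 21.0 w 53.0 zmed 50.0;   s 39.0 w 51.0 zmed 50.0;   s 57.0 w 50.0 zmed 51.0;   s 75.0 w 52.0 zmed 50.0;   s 93.0 w 42.0 zmed 45.0;
 ends [[604.0, -572.5], [743.6, -431.0]]
top (306, -316) 536 mean [ 309.2 -319.9] ax [-0.627  0.779] ang 128.9 len 205.5 z95 57.5
   s -109.0 w 34.0 zmed 31.0;   s -91.0 w 33.0 zmed 32.0;   s -73.0 w 25.0 zmed 34.0;   s -55.0 w 25.0 zmed 36.0;   s -37.0 w 23.0 zmed 35.0;   s -19.0 w 48.0 zmed 48.0;   s -1.0 w 52.0 zmed 52.0;   s 1
[... 1047 characters left out ...]
34.0 zmed 30.0;   s 117.0 w 29.0 zmed 33.0;
 ends [[751.3, -435.8], [607.2, -578.6]]
side (306, -316) 651 mean [ 314.4 -325. ] ax [-0.637  0.771] ang 129.6 len 204.1 z95 58.0
   s -103.0 w 35.0 zmed 33.0;   s -85.0 w 33.0 zmed 34.0;   s -67.0 w 24.0 zmed 37.0;   s -49.0 w 26.0 zmed 37.0;   s -31.0 w 26.0 zmed 37.0;   s -13.0 w 56.0 zmed 45.0;   s 5.0 w 63.0 zmed 52.0;   s 23.0 w 49.0 zmed 52.0;   s 41.0 w 50.0 zmed 52.0;   s 59.0 w 52.0 zmed 51.0;   s 77.0 w 51.0 zmed 52.0;   s 95.0 w 43.0 zmed 49.0;
 ends [[385.9, -411.6], [255.9, -254.3]]
side bin 10053 [ 256. -260.   30.] [810. 276. 303.] ((533.0484619140625, 8.06109619140625), (553.6881103515625, 535.8834228515625), 0.009029836393892765)
```

View pics/crop_top.png

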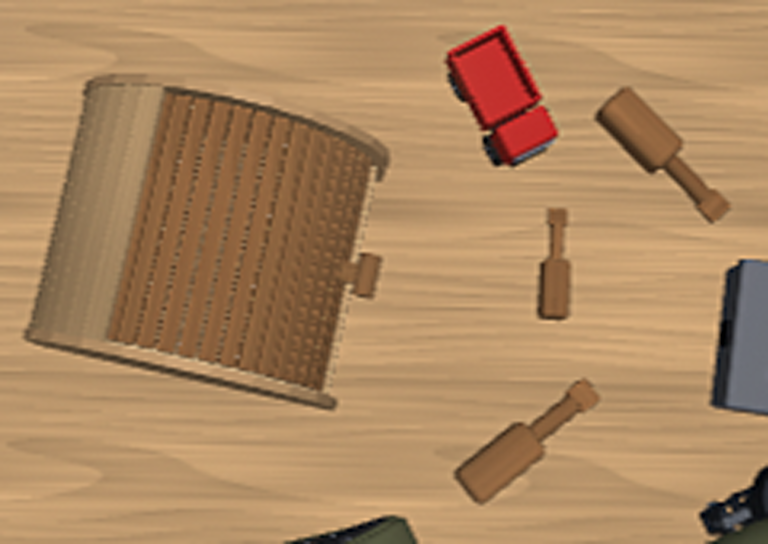

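The crop shows the small one at (555,265): 142 mm long, handle 36 mm wide, tip towards +x. The other two measure about 200 mm long and 52 mm wide. Next I'll fit the bin pose.

```bash
python3 - <<'E'
import numpy as np
from scipy.optimize import least_squares, minimize
for n in ['top','side','both']:
    if n=='both': Q=np.r_[np.load('pics/top_bin.npy'),np.load('pics/side_bin.npy')]
    else: Q=np.load(f'pics/{n}_bin.npy')
    Q=Q[(Q[:,2]>105)&(np.hypot(Q[:,0]-531,Q[:,1]-20)<260)]
    def tf(p):
        ex=np.array([np.cos(p[2]),np.sin(p[2])]); ey=np.array([-ex[1],ex[0]])
        d=Q[:,:2]-p[:2]; return d@ex,d@ey
    def cost(p):
        x,y=tf(p); r=np.hypot(x,Q[:,2]-100)
        cheek=np.abs(y)>145
        tgt=np.where(cheek,190,174.5)
        # hood points: x>... may be any of the two
        e=np.minimum(np.abs(r-174.5),np.abs(r-190)); e=np.where(cheek,np.abs(r-190),e)
        oy=np.maximum(np.abs(y)-157,0)
        return np.sum(np.minimum(e,12)**2)+np.sum(np.minimum(oy,20)**2)
    best=None
    for yaw in np.radians([50,65,75,85,100]):
      for c in [(531,20),(531,50),(531,0)]:
        r=minimize(cost,[*c,yaw],method='Nelder-Mead',options=dict(xatol=.05,fatol=1,maxiter=2000,initial_simplex=np.array([[*c,yaw],[c[0]+20,c[1],yaw],[c[0],c[1]+20,yaw],[*c,yaw+.15]])))
        if best is None or r.fun<best.fun: best=r
    p=best.x; x,y=tf(p); r=np.hypot(x,Q[:,2]-100)
    print(n,p[:2].round(1),np.degrees(p[2]).round(2),best.fun/len(Q),'y pct',np.percentile(y,[.5,2,98,99.5]).round(1))
    el=np.arctan2(Q[:,2]-100,-x)
    m=np.abs(y)<140
    for a in np.radians(np.arange(5,180,12)):
        k=m&(np.abs(el-a)<.1); print(int(np.degrees(a)),k.sum(),np.median(r[k]).round(1) if k.any() else '',end='; ')
    k=(np.abs(y)<60)&(r>188)&(r<230)&(el<1.2); 
    print('\nhandle',k.sum(),np.degrees(np.median(el[k])) ,np.median(y[k]),np.median(r[k]),np.median(Q[k],0),np.degrees(np.percentile(el[k],[5,95])),np.percentile(y[k],[3,97]))
E
```

```text
top [541.4  67.3] 78.55 14.280987167224575 y pct [-153.9 -149.   157.2  158.8]
5 3 172.7; 17 211 173.6; 29 406 173.7; 41 476 173.5; 53 609 173.4; 65 705 174.0; 77 718 174.1; 89 751 174.7; 101 728 174.8; 113 835 179.1; 125 605 188.3; 137 444 188.7; 149 271 188.5; 161 93 188.7; 173 7 188.8; 
handle 103 23.062018086713774 2.1600720275505507 207.31827295750807 [ 502.06424967 -117.25640802  181.18961621] [20.84749142 25.12553211] [-20.76146433  25.86141401]
side [540.5  69. ] 78.47 17.032617893802264 y pct [-159.1 -156.5  149.3  154. ]
5 9 169.0; 17 411 174.5; 29 655 174.6; 41 704 174.5; 53 788 175.0; 65 835 175.2; 77 811 174.9; 89 797 175.2; 101 726 175.2; 113 802 179.3; 125 449 188.7; 137 243 188.6; 149 84 188.8; 161 0 ; 173 0 ; 
handle 120 23.214685303316525 -3.218866593966421 210.97863684706658 [ 505.85426252 -121.39242148  182.7913146 ] [19.80271356 25.07313203] [-26.61574491  20.21526575]
both [540.8  68.2] 78.61 15.904346694582351 y pct [-158.4 -153.7  153.1  157.9]
5 13 170.9; 17 627 174.1; 29 1064 174.3; 41 1179 174.0; 53 1405 174.2; 65 1545 174.6; 77 1530 174.6; 89 1563 174.9; 101 1451 175.0; 113 1647 179.3; 125 1060 188.4; 137 682 188.5; 149 359 188.2; 161 90 187.9; 173 7 188.0; 
handle 222 23.198556633170647 -0.6797042797859267 208.9321644518891 [ 503.78249406 -119.96277851  182.03000791] [20.19009698 25.15438701] [-24.37130598  24.25530166]
```

```bash
cat >> h.py <<'E'
B=np.array([540.9,68.2,0]); YAW=np.radians(78.55)
EX=np.array([np.cos(YAW),np.sin(YAW),0]); EY=np.array([-EX[1],EX[0],0]); EZ=np.array([0,0,1.])
def bp(x,y,z): return B+x*EX+y*EY+z*EZ
def quat(zd,yd):
    zd=zd/np.linalg.norm(zd); x=np.cross(yd,zd); x/=np.linalg.norm(x); y=np.cross(zd,x)
    return R.from_matrix(np.c_[x,y,zd]).as_quat()
SG=1
def hpose(el,depth,t=None,s=None,r=205):
    if t is None: t=20-(el-22)/85.4*35
    tr=np.radians(t); zd=np.sin(tr)*EX-np.cos(tr)*EZ
    e=np.radians(el); c=bp(-r*np.cos(e),0,100+r*np.sin(e))
    return c+zd*depth, quat(zd,(s or SG)*EY)
E
python3 - <<'E'
from h import *
for s in (1,-1):
    for el in (22,50,80,107.4):
        for d in (-120,20):
            p,q=hpose(el,d,s=s); j=inverse_kinematics(p,q); print(s,el,d,np.round(p),None if j is None else np.round(j,2))
print(get_state()['time_s'])
E
```

```text
1 22 -120 [ 495. -158.  290.] [-0.52  0.22 -0.08  1.38  0.33 -1.91]
1 22 20 [ 505. -111.  158.] [-0.43  0.26 -0.34  1.06  0.34 -1.82]
1 50 -120 [511. -78. 376.] [-0.25  0.14  0.05  1.49  0.15 -1.62]
1 50 20 [515. -58. 237.] [-0.21  0.16 -0.24  1.17  0.15 -1.58]
1 80 -120 [535.  41. 422.] [ 0.12  0.21  0.24  1.63 -0.06 -1.26]
1 80 20 [534.  32. 282.] [ 0.1   0.19 -0.09  1.31 -0.06 -1.27]
1 107.4 -120 [559. 159. 412.] [ 0.4   0.41  0.47  1.78 -0.22 -0.96]
1 107.4 20 [552. 123. 276.] [ 0.35  0.35  0.08  1.44 -0.22 -1.01]
-1 22 -120 [ 495. -158.  290.] [-0.52  0.22 -0.08  1.38  0.33  1.23]
-1 22 20 [ 505. -111.  158.] [-0.43  0.26 -0.34  1.06  0.34  1.32]
-1 50 -120 [511. -78. 376.] [-0.25  0.14  0.05  1.49  0.15  1.52]
-1 50 20 [515. -58. 237.] [-0.21  0.16 -0.24  1.17  0.15  1.56]
-1 80 -120 [535.  41. 422.] [ 0.12  0.21  0.24  1.63 -0.06  1.89]
-1 80 20 [534.  32. 282.] [ 0.1   0.19 -0.09  1.31 -0.06  1.87]
-1 107.4 -120 [559. 159. 412.] [ 0.4   0.41  0.47  1.78 -0.22  2.19]
-1 107.4 20 [552. 123. 276.] [ 0.35  0.35  0.08  1.44 -0.22  2.14]
1.65
```

```bash
sed -i 's/^SG=1/SG=-1/' h.py; python3 - <<'E'
from h import *
p,q=hpose(22,-100); reach(p,q)
p,q=hpose(22,19); print(move_l(p,speed=120,rot=q,stop_force=12))
s=get_state(); print(s['time_s'],s['eef_pos'],p,s['wrist_force'])
save('side','s1'); save('wrist','w1')
command_gripper(40,grip_force=40)
s=get_state(); print(s['time_s'],s['width'],s['wrist_force'])
save('wrist','w2')
a=np.vstack([cv2.imread('pics/w1.png'),cv2.imread('pics/w2.png')]); cv2.imwrite('pics/w12.png',cv2.resize(a,None,fx=.74,fy=.74))
E
```

```text
False
4.4417 [ 504.91238727 -112.09741877  159.56669883] [ 504.45816619 -111.72086902  158.94019186] [-0.14669986 -0.43452552 -0.07293234]
4.9583 49.146236809140674 [-5.16432125 -1.77890411  2.37051421]
```

View pics/w12.png

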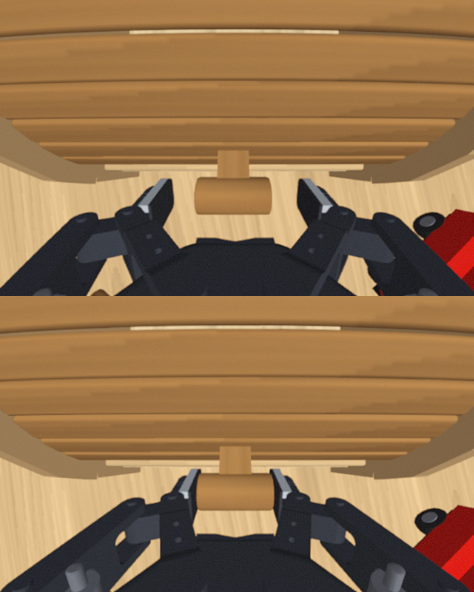

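The wrist view shows the bar centred and pinched between the pads (around (235,490) in the lower half), and the width reads 49 mm. I'll follow the arc next.

```bash
python3 - <<'E'
from h import *
for el in [32,44,56,68,80,92,101]:
    p,q=hpose(el,19); r=move_l(p,speed=90,rot=q,stop_force=35)
    s=get_state(); print(el,r,round(s['time_s'],2),(s['eef_pos']-p).round(1),s['wrist_force'].round(1),round(s['width'],1))
    if r: break
else:
    for el in [105,107.4,108.6]:
        p,q=hpose(el,19); r=move_l(p,speed=50,rot=q,stop_force=18)
        s=get_state(); print(el,r,round(s['time_s'],2),(s['eef_pos']-p).round(1),s['wrist_force'].round(1),round(s['width'],1))
        if r: break
p,_=save('side','s2'); save('wrist','w3')
E
```

```text
32 False 5.54 [-0.7  0.1  0.4] [-5.  -2.9  3.7] 49.1
44 False 6.15 [-0.6  0.6  0.2] [-6.4 -0.   3.7] 48.9
56 False 6.76 [-0.5  1.2  0.1] [-4.8  1.2  3.3] 49.1
68 False 7.37 [-0.5  1.5 -0.2] [-5.6  3.3  1.8] 49.0
80 False 7.97 [-0.5  1.6 -0.4] [-5.2  3.2  0.9] 49.2
92 False 8.58 [-0.5  2.  -0.7] [-5.   3.7 -0.9] 49.3
101 False 9.07 [-0.4  2.4 -1. ] [-3.7  5.3 -0.8] 49.0
105 False 9.5 [-0.6  1.4 -0.8] [-5.2  2.6  0.3] 49.0
107.4 False 9.82 [-0.7  1.3 -0.7] [-4.7  2.4  1.1] 48.7
108.6 False 10.07 [-0.7  1.  -0.6] [-5.2  0.9  1.6] 49.1
```

View pics/s2.png

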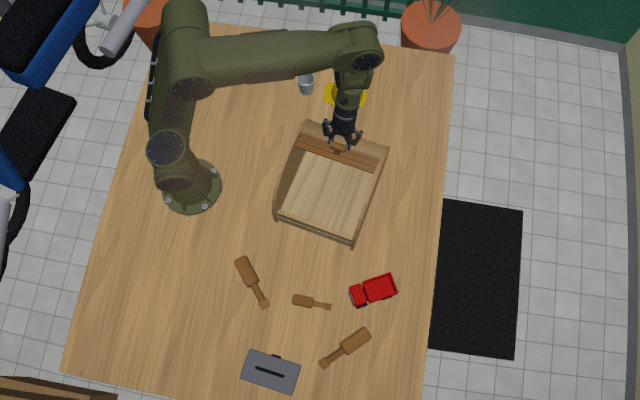

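The side view shows the cover rolled back, with the gripper at (343,135). The end stop hasn't been felt yet, so I'll push on until it is.

```bash
python3 - <<'E'
from h import *
for el in [110,111.2,112.4,113.6]:
    p,q=hpose(el,19,t=-16); r=move_l(p,speed=25,rot=q,stop_force=12)
    s=get_state(); d=s['eef_pos']+0*p
    zt=R.from_quat(s['tcp_rot']).as_matrix()[:,2]; c=s['eef_pos']-19*zt-B
    print(el,r,round(s['time_s'],2),(s['eef_pos']-p).round(1),s['wrist_force'].round(1),'el',np.degrees(np.arctan2(c[2]-100,-(c@EX))).round(2))
    if r or np.linalg.norm(s['wrist_force'])>20: break
E
```

```text
110 False 10.51 [-0.8  0.8 -0.6] [-5.2  1.2  1.1] el 110.2
111.2 False 10.83 [-0.8  0.8 -0.5] [-6.1  0.1  1. ] el 111.39
112.4 True 11.04 [-1.6 -3.2  1.1] [-0.1 -0.1  3.4] el 111.42
```

```bash
python3 - <<'E'
from h import *
s=get_state(); print(s['width'],s['wrist_force'],s['eef_pos'])
command_gripper(85)
zt=R.from_quat(s['tcp_rot']).as_matrix()[:,2]
move_l(s['eef_pos']-zt*110,speed=200)
save('wrist','w4')
# back off to view
p=bp(-60,0,470); reach(p,quat(-EZ,-EY)); print(get_state()['time_s'])
save('side','s3'); save('top','t3'); save('wrist','w5')
for n in('side','top'): print(n,[(np.round(r['point']),r['p']) for r in find_in(n,'cover_handle')],[(np.round(r['point']),r['p']) for r in find_in(n,'screwdriver_handle')])
for n in ('s3','t3','w4','w5'):
    P,u,v=cloud(n); d=P-B; x=d@EX; y=d@EY; z=P[:,2]
    r=np.hypot(x,z-100); el=np.degrees(np.arctan2(z-100,-x))
    k=(np.abs(y)<40)&(r>192)&(r<222)&(el>60)&(el<150); print(n,'handle',k.sum(),np.percentile(el[k],[5,50,95]) if k.any() else '', np.median(y[k]) if k.any() else '')
    for lim in (60,):
        k=(np.abs(y)<140)&(np.abs(y)>lim)&(r>160)&(r<180)&(el>30)&(el<150); print('  cover edge el',np.percentile(el[k],[1,3,50]) if k.any() else '')
a=np.vstack([cv2.imread('pics/w4.png'),cv2.imread('pics/w5.png')]); cv2.imwrite('pics/w45.png',cv2.resize(a,None,fx=.74,fy=.74))
E
```

```text
49.30180627528712 [-0.07601363 -0.06440209  3.41222439] [553.7711585  136.47729034 272.34070614]
13.0333
side [(array([608., 104., 270.]), 0.9)] [(array([ 309., -317.,   51.]), 0.97), (array([ 692., -492.,   48.]), 0.72), (array([ 528., -366.,   36.]), 0.52)]
top [(array([479., 138., 273.]), 0.69)] [(array([ 306., -313.,   48.]), 0.96), (array([ 692., -485.,   47.]), 0.84), (array([ 521., -371.,   29.]), 0.56)]
s3 handle 10 [111.07266538 125.72304804 132.55027692] -12.191726770637736
  cover edge el [ 97.04503718  97.40901549 103.94026425]
t3 handle 94 [104.73371648 108.07396443 128.8732297 ] 8.509526194579907
  cover edge el [103.70010021 104.01939339 109.41582324]
w4 handle 1759 [104.8175539  108.29947157 110.80355407] 0.33294908873873874
  cover edge el [ 98.41253336  98.77579051 105.9707468 ]
w5 handle 1339 [103.92111418 106.07658407 109.74002761] 0.8461703875473384
  cover edge el [ 97.84992804  98.08973313 106.01489051]
```

View pics/w45.png

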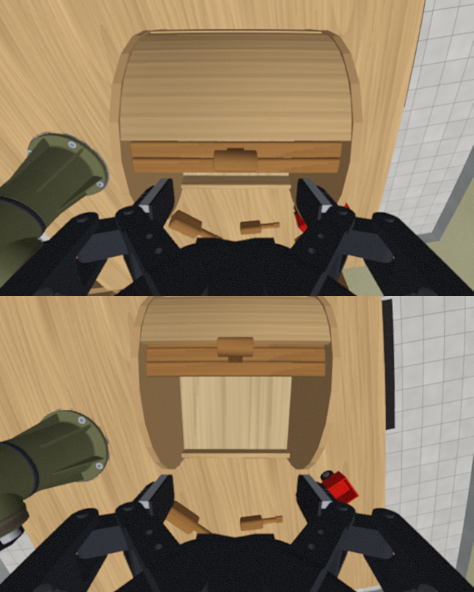

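The edge reads at about 97.9° and the bar at about 107°, which agrees with full opening (107.4°). The hand overran near the stop, though, so I'll nudge the bar with shut fingers to make sure it's against the stop.

```bash
python3 - <<'E'
from h import *
command_gripper(0)
q=quat(-EZ,-EY)
move_l(bp(12,0,340),speed=200,rot=q); move_l(bp(12,0,292),speed=120)
r=move_l(bp(60,0,292),speed=40,stop_force=18)
s=get_state(); print(r,s['time_s'],((s['eef_pos']-B)@EX).round(1),s['wrist_force'])
e=s['eef_pos']; move_l(bp(5,0,292),speed=150); 
move_l(bp(-60,0,470),speed=250)
save('wrist','w6')
P,u,v=cloud('w6'); d=P-B; x=d@EX; y=d@EY; z=P[:,2]
r=np.hypot(x,z-100); el=np.degrees(np.arctan2(z-100,-x))
k=(np.abs(y)<40)&(r>192)&(r<222)&(el>60)&(el<150); print(np.percentile(el[k],[5,50,95]))
k=(np.abs(y)<140)&(np.abs(y)>60)&(r>160)&(r<180)&(el>30)&(el<150); print(np.percentile(el[k],[1,3,50]),get_state()['time_s'])
E
```

```text
True 16.3583 37.9 [-0.77878325 -2.25319924  2.10093658]
[103.85673125 106.01289741 109.51896493]
[ 97.81002358  98.01861946 105.96654658] 17.6833
```

The bar wouldn't move under 18 N, so the cover is at its stop. Next is the screwdriver.

```bash
python3 - <<'E'
from h import *
a=np.radians(-3); ax=np.array([np.cos(a),np.sin(a),0]); ay=np.array([-ax[1],ax[0],0])
command_gripper(85)
best=None
for s in(1,-1):
    j=inverse_kinematics([508,-365,40],quat(-EZ,s*ay)); j2=inverse_kinematics(bp(-80,0,60),quat(-EZ,s*EX)); print(s,None if j is None else j.round(2),None if j2 is None else j2.round(2))
    if j is not None and j2 is not None and (best is None or max(abs(j[5]),abs(j2[5]))<best[0]): best=(max(abs(j[5]),abs(j2[5])),s)
s=best[1]; print(s)
move_l(bp(-150,0,420),speed=250)
reach([480,-365,260],quat(-EZ,s*ay))
save('wrist','w7'); print([(np.round(r['point']),r['p']) for r in find_in('wrist','screwdriver_handle')])
P,u,v=cloud('w7')
from scipy.spatial import cKDTree
from scipy.sparse.csgraph import connected_components
m=(np.abs(P[:,0]-540)<110)&(np.abs(P[:,1]+367)<60)&(P[:,2]>10)&(P[:,2]<60); Q=P[m][::2]
t=cKDTree(Q); k,l=connected_components(t.sparse_distance_matrix(t,4)); Q=Q[l==np.argmax(np.bincount(l))]
mu=Q[:,:2].mean(0); w,V=np.linalg.eigh(np.cov(Q[:,:2].T)); A=V[:,1]*np.sign(V[0,1])
S=(Q[:,:2]-mu)@A; print(len(Q),'ang',np.degrees(np.arctan2(A[1],A[0])),'ends',mu+A*S.min(),mu+A*S.max(),np.ptp(S))
print(cv2.minAreaRect(Q[(S<S.min()+70)][:,:2].astype(np.float32)),cv2.minAreaRect(Q[:,:2].astype(np.float32)),np.percentile(Q[S<S.min()+70][:,2],[50,95]))
print(get_state()['time_s'])
E
```

```text
1 [-0.62  0.49 -0.24  0.84  0.   -0.57] [-0.02  0.31 -0.47  0.79  0.    0.18]
-1 [-0.62  0.49 -0.24  0.84  0.    2.57] [-0.02  0.31 -0.47  0.79  0.   -2.96]
1
[(array([ 514., -364.,   40.]), 0.86), (array([ 680., -489.,   41.]), 0.68), (array([ 318., -333.,   47.]), 0.6)]
682 ang -2.919068246450885 ends [ 470.53225781 -363.64844482] [ 543.35466903 -367.3617672 ] 72.91702364946039
((505.430419921875, -365.55078125), (35.730621337890625, 69.75067901611328), 87.84428405761719) ((506.8797302246094, -365.6054382324219), (35.73057556152344, 72.65328979492188), 87.84957122802734) [35.67400822 37.04156856]
21.0417
```

View pics/w7.png

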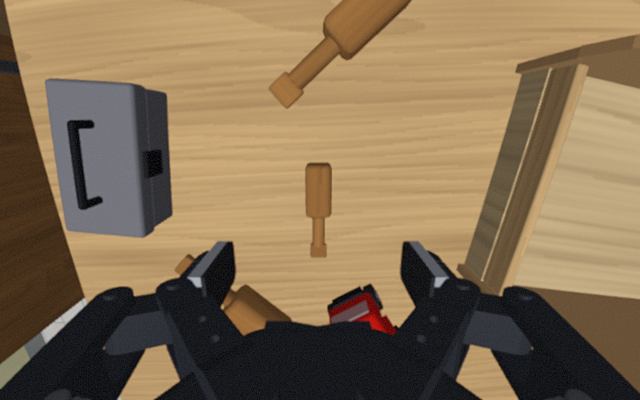

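The wrist view shows the small screwdriver at (318,205), standing clear. Its handle centre is at (507,-366), the top at 36 mm, and it is 35.7 mm wide, all as specified. I'll grasp it, carry it over and place it.

```bash
python3 - <<'E'
from h import *
a=np.radians(-2.5); ay=np.array([-np.sin(a),np.cos(a),0]); q=quat(-EZ,ay)
move_l([509,-365.6,120],speed=220,rot=q)
print(move_l([509,-365.6,4],speed=110,stop_force=12))
command_gripper(20,grip_force=40); s=get_state(); print(s['time_s'],s['width'],s['eef_pos'],s['wrist_force'])
move_l([509,-365.6,250],speed=200)
save('wrist','w8'); s=get_state(); print(s['width'],s['wrist_force'],s['time_s'])
E
```

```text
False
23.5583 35.510422800211074 [ 509.36300748 -365.8545995     4.47987385] [-0.02552511  0.34385876  3.65852396]
35.22922833090236 [-0.11126613  0.14297936 -0.60666595] 24.9917
```

View pics/w8.png

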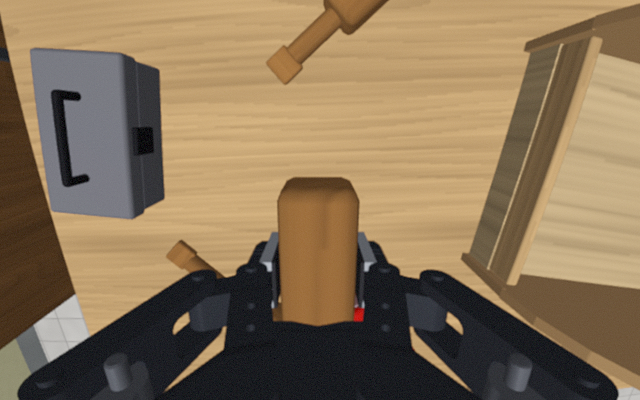

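```bash
python3 - <<'E'
from h import *
A=[];b=[]
for x,z,t in [(500,100,0),(550,200,0),(450,150,0),(600,100,.3),(600,200,.4),(550,150,-.2),(500,250,.2)]:
    zd=np.array([np.sin(t),0,-np.cos(t)]); j=inverse_kinematics([x,0,z],quat(zd,np.array([0,1.,0])))
    if j is None: continue
    f=j[1]-j[2]; th=f+j[3]
    A+= [[np.sin(j[1]),np.cos(f),np.cos(th),1,0],[np.cos(j[1]),-np.sin(f),-np.sin(th),0,1]]; b+=[x,z]
s=np.linalg.lstsq(np.array(A),np.array(b),rcond=None); print(s[0].round(1),s[1])
q=quat(-EZ,EX)
for d in (-80,-90): print(inverse_kinematics(bp(d,31,55),q).round(2),inverse_kinematics(bp(d,31,330),q).round(2))
E
```

```text
[556.9 451.9 492.1  23.4 345.8] [508.80083679]
[-0.01  0.26 -0.55  0.76  0.    0.19] [-0.01  0.09 -0.1   1.38  0.    0.19]
[-0.03  0.26 -0.55  0.76  0.    0.17] [-0.03  0.09 -0.1   1.38  0.    0.17]
```

```bash
python3 - <<'E'
from h import *
q=quat(-EZ,EX)
move_l(bp(-260,31,300),speed=220,rot=q)
move_l(bp(-88,31,300),speed=220)
move_l(bp(-88,31,85),speed=150)
r=move_l(bp(-88,31,53),speed=40,stop_force=5)
s=get_state(); print(r,s['time_s'],s['eef_pos'],s['wrist_force'],s['width'])
command_gripper(56); hold(.2)
move_l(bp(-88,31,300),speed=180)
move_l(bp(-230,31,400),speed=250)
hold(.3)
for n in('side','top','wrist'): save(n,'f_'+n)
s=get_state(); print(s['time_s'],s['wrist_force'])
for n in('side','top','wrist'): print(n,[(np.round(r['point']),np.round((np.array(r['point'])-B)@np.c_[EX,EY,EZ]),round(r['p'],2)) for r in find_in(n,'screwdriver_handle')])
for n in('side','top'):
    for t in('truck','hat','toolbox','cup'): print(n,t,[np.round(r['point']) for r in find_in(n,t)][:1])
P,u,v=cloud('f_wrist'); d=P-B; x=d@EX; y=d@EY; z=P[:,2]; 
k=(x>-160)&(x<60)&(np.abs(y)<140)&(z>57)&(z<120); print(k.sum(),[np.percentile(a[k],[1,50,99]).round(1) for a in(x,y,z)])
a=np.vstack([cv2.imread('pics/f_wrist.png'),cv2.imread('pics/f_side.png')]); cv2.imwrite('pics/f.png',cv2.resize(a,None,fx=.74,fy=.74))
E
```

```text
True 29.2833 [492.33132027 -11.96596492  54.36366637] [-1.16662031  0.56311624  5.24619506] 35.25107335798298
32.625 [-0.11885038 -1.45892202 -0.60205123]
side [(array([ 691., -494.,   49.]), array([-521., -259.,   49.]), 0.9), (array([ 311., -319.,   48.]), array([-425.,  149.,   48.]), 0.8), (array([576.,  76.,  50.]), array([ 14., -33.,  50.]), 0.74), (array([514., -23.,  84.]), array([-95.,   8.,  84.]), 0.64)]
top [(array([ 690., -486.,   50.]), array([-514., -256.,   50.]), 0.58), (array([501., -20.,  76.]), array([-95.,  21.,  76.]), 0.56), (array([ 306., -312.,   50.]), array([-420.,  155.,   50.]), 0.56)]
wrist [(array([ 303., -306.,   50.]), array([-414.,  158.,   50.]), 0.59), (array([502., -15.,  89.]), array([-89.,  21.,  89.]), 0.57), (array([ 620., -559.,   32.]), array([-599., -202.,   32.]), 0.57), (array([526., 110.,  89.]), array([38., 23., 89.]), 0.57)]
side truck []
side hat [array([536., 477.,  39.])]
side toolbox [array([ 447., -629.,   86.])]
side cup [array([366., 513.,  52.])]
top truck [array([ 754., -298.,   65.])]
top hat [array([526., 486.,  40.])]
top toolbox [array([ 442., -615.,   83.])]
top cup [array([363., 511.,  36.])]
1507 [array([-106.3,  -91.8,  -73. ]), array([-67.8,  21.1,  70.1]), array([59.6, 84.5, 87.8])]
```

View pics/f.png

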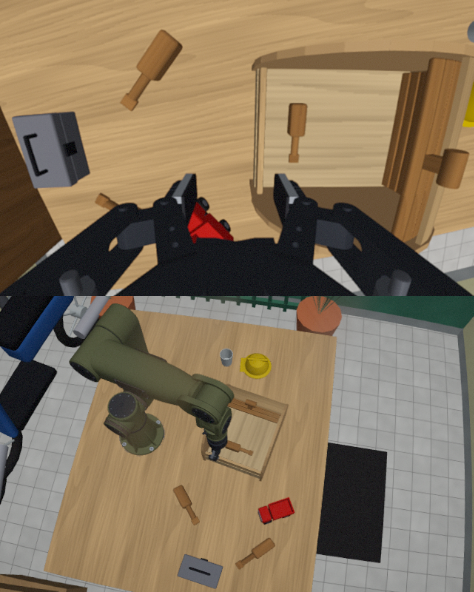

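The screwdriver lies flat in the bin at (297,130) in the wrist view. It spans x' -106 to -73 and y' -68 to +70, and its top is at about 86 mm (floor 50 plus 36). The cover is open. I'll check the cover angle once more and hand in.

```bash
python3 - <<'E'
from h import *
P,u,v=cloud('f_wrist'); d=P-B; x=d@EX; y=d@EY; z=P[:,2]
r=np.hypot(x,z-100); el=np.degrees(np.arctan2(z-100,-x))
k=(np.abs(y)<140)&(np.abs(y)>60)&(r>160)&(r<180)&(el>60)&(el<150); print(np.percentile(el[k],[1,3,50]))
finish_job(); print(get_state()['time_s'])
E
```

```text
[ 97.35866767  97.53107054 105.36986798]
the job is handed in; nothing more can be done
the job is handed in; nothing more can be done
```

The smallest screwdriver is lying flat on the bin's floor with the cover fully open. I handed the job in at about 32.6 s of the 64 s allowed.

- **Cover:** I pinched the T-handle across its ends and rolled the cover back to its end stop. On the last stretch the hand overran the bar and the move stopped on force. I then pushed the bar with shut fingers, and it did not move at 18 N. After placing, the leading edge read about 97.5°, against 97.4° for fully open.
- **Screwdriver:** I picked the small one (142 mm long, 36 mm wide) and left the two 200 mm look-alikes alone. In the last wrist view it lies 58 mm or more inside the sill and about 75 mm or more inside each cheek. Its top is about 36 mm above the floor, as it should be when lying flat.
- **Other things:** The toolbox, hat and cup were found within 4 mm of where they started. The truck was 7 mm off its first reading in the top camera, and the network missed it in the side camera. It still shows standing in the pictures and the arm never went near it, so I take that as measurement noise.
- **Detections I ruled out:** The network also gave two low-trust "screwdriver" hits in the bin near the cover, which the pictures do not bear out.

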